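# Test the red stop button of the aquarium pump and restart it

### The arm

A 6-joint arm with a two-finger parallel gripper is mounted at the origin on a cart in front of the work surface, level with it; the furniture and walls round the work are solid. World frame = base frame: x ahead of the robot, y to its left, z up, the work surface at z = 0. Lengths are in m, angles in degrees, forces in N, time in s.
With the tool pointing down it reaches from about 0.375 to 0.975 m from the base axis. Payload 3.8 kg.
Tool frame: the origin (TCP) lies between the finger pads, 19 mm behind the fingertips; this is the grasp point; z points along the fingers, y is the line along which they close (so a half turn about z gives the same grasp; the last joint's range is limited). The gripper opens to 85 mm and grips with 20 to 120 N. Pads are 22 mm wide; open, the fingers measure 114 mm over their backs; the gripper's body (76 mm by 85 mm) begins 54 mm behind the grasp point. The pads swing forward as they close: fully open they stand 13 mm farther back than shut.
Start: joints at [-77.286, 15.12, 91.902, -0, 72.978, -2.114], TCP at [0.173, -0.653, 0.25] pointing down, gripper open.
Joint ranges: [-150.88, 150.88], [-54.13, 125.18], [17.81, 147.31], [-75.09, 255.09], [0, 152.58], [-146.25, 146.25]. Speed limits (degrees/s): [147.25, 147.25, 180, 180, 180, 180].

### API

Orientations are given as a 3x3 rotation matrix whose columns are the frame's x, y, z axes.
In Python, from workcell import * gives the robot as it stands.
- The arm moves only by the tool drive_tool, never from a script. Its argument "motion" is a list of rows, each an object of numbers: "x", "y", "z": the shift along the tool's x, y, z in m; "turn": the turn about the tool's z in degrees. A call has 1 to 12 rows; each row is the pose to reach, as a shift and turn from the pose commanded when the call began, along the tool's axes at that moment; what a row does not reach only later rows make up. A row lasts 1/8 s, in which the tool goes at most 62.5 mm and 10.7 degrees, less where a joint would pass 70% of its speed; a pose out of reach is approached as far as the arm can. A call with a gripper value outside its range is refused whole. "jaw" is the opening, from 0 (shut) to 1 (fully open), set as the call begins (left out, the last holds). The fingers move at their own pace and stop on an object; "newtons" is the grip in N (left out, the last holds). Time passes only in rows, so rows that repeat a pose let the fingers close. It gives the time, the measured TCP pose, the force, the opening and the grip force at its end, in the units of the state.
- sense(): the state, without advancing time (a new reading comes with each control period).
- camera(name): name is "scene" or "top"; returns the picture (384x512x3 uint8, red, green, blue); there is no depth.
- get_calibration(name): a dict with "K" (3x3 intrinsics, pixels), "dist" ([k1, k2, p1, p2, k3] as OpenCV has them; the pictures are not rectified), "pose" (4x4, takes a point from camera to world coordinates). Camera axes: x right, y down, z forward; pixel columns grow to the right and rows downward; lengths in m; the calibration is good to about 2 mm. A picture is of the moment at which its call begins. get_calibration takes no time and is no camera call.
- finish_job(): hands the job in; it is judged then, once.
Trained networks look in the newest picture that a camera, given by its name, has taken for a name from the list of things; names that differ only in an ending like _2 or _b are one class to them, and where a whole thing is asked for, a point or a joint stands for the part that bears it (a point fixed in the world has none). Each returns a list of dicts, best first, with "score" (0 to 1); they miss things now and then, are a little off and sometimes report something else, mostly with a low value. They report only what shows in the picture. A call takes as long as a camera call.
- boxes_of(camera, target): "position" ([x, y, z] in m, in world coordinates, good to about 4 mm: the middle of the surface that is visible of it).
- place_of(camera, target): "position" ([x, y, z] in m, in world coordinates, good to about 4 mm: a listed point, or the origin of a listed thing).
The state is a dict: "t": time; "joints": joint angles; "qd": joint speeds; "joint_torque": joint torques, N m; "tool_pos": TCP position; "orientation": TCP orientation; "contact_force": force on the tool from outside, world axes, zero at the start; "wrist_torque": the same for the moment, N m; "finger_gap": opening from 0.0 (shut) to 1.0 (fully open); "finger_force": force on a finger pad.
Only numpy, scipy, OpenCV 4.12 (cv2) and the standard library are available. Lean on these libraries where they do the work, as an engineer would, in place of code of your own. Each camera call takes 0.05 s, during which the arm holds its last target. There are 200 camera calls.

### The job

Test the aquarium pump's stop: with the fingertips press the red mushroom button on the yellow box down until it stays down by itself and take the hand off it, then push one of its two wings round clockwise (seen from above) with the closed fingers, without gripping or straddling the button or a wing, until it pops up, and let it turn back. Only when the red button is up again, press the green start button on the grey pump controller right in and let it go. Grip and lift nothing, and leave the pots and bottles around them where they stand.

Things in the scene. Friction and masses are not known exactly. Their poses are not given: they have to be found in the camera images.
- stop_box: yellow stop station, 110 x 110 mm, top at 58 mm, held fast to the worktop by suction feet; origin at the centre of its underside, z up. A black collar (42 mm across) rises from its top to 70 mm; on it, axis vertical through the box's origin, stands the red winged mushroom button. Its two wings on either side lie along the box's +x and -x when the head is not turned
- stop_top (a point): middle of the crown of the red head (44 mm across), moves down with it; x axis points along wing a. Each wing is 16 mm wide, 12 mm high and ends 40 mm from the axis. Button up: crown 98 mm, wings' top 95 mm, wings' underside 83 mm above the worktop; latched down all are 8 mm lower
- stop_wing_a (a point): on the upper face of wing a, 32 mm from the axis; moves and turns with the head
- stop_wing_b (a point): on the upper face of wing b, 32 mm from the axis, on the other side from wing a
- stop_press (a joint): how far the red button is pressed, m: 0 = up, about 0.0085 = latched down, 0.0095 = hard stop. Pressing takes about 9 N at first (latch), then it snaps down; once past the middle of its way it stays down. A spring (about 3 N) brings it up once the head is turned far enough; a hard sideways push on a wing can hold it down by friction until the push eases
- stop_head (a joint): turn of the red head, rad: 0 = at rest, grows clockwise seen from above, hard stop at 1.2. A light spring (0.016 to 0.064 N m) turns it back to 0 when let go. When latched down, turning it past about 0.5 rad releases the latch and it pops up
- pump_box: grey pump controller with black face plate and a round green push button in a white housing, 100 x 120 mm, 49 mm high, held fast to the worktop; origin at the centre of its underside
- start_top (a point): middle of the top of the green start button (32 mm across); moves down with it
- start (a joint): how far the green button is pressed, m: 0 = out, 0.006 = fully in (about 4 N); springs out again
- pellet_pot: bystander: pot with blue screw lid, 64 mm across, 62 mm high, loose; origin at the centre of its underside
- flake_pot: bystander: pot with red screw lid, 56 mm across, 75 mm high, loose; origin at the centre of its underside
- reagent_a: bystander: small amber dropper bottle, 33 mm across, 102 mm high, loose; origin at the centre of its underside
- reagent_b: bystander: small amber dropper bottle, 33 mm across, 102 mm high, loose; origin at the centre of its underside

How it is judged:
By the outcome, as a careful person would: the job done as asked, in the order asked, and still so for the second after the job is handed in, with the robot touching nothing.
It also fails if it takes over 48 s, if anything falls off the work surface, if the arm or the gripper's body presses on something with over 40 N, if the wrist force passes 120 N, or if a joint passes its speed limit or range.

## Working session

There is one attempt and no reset: what is moved stays moved. The work goes in short steps, Python scripts to look and compute and a tool call to move; the robot and the scene stay as the last step left them, time stands still between calls to the robot, and variables do not carry over. Pictures are saved under pics/ and viewed, at most 10 in all, crops included, and the job is handed in when it is done.

Besides the shell and the picture viewer there is one more tool, called after "Call:" as name(argument=value, ...) on one line, values as JSON. drive_tool: Moves the arm, as the interface text tells. Its arguments: {"type":"object","properties":{"motion":{"type":"array","items":{"type":"object","properties":{"x":{"type":"number"},"y":{"type":"number"},"z":{"type":"number"},"turn":{"type":"number"}}}},"jaw":{"type":"number"},"newtons":{"type":"number"}},"required":["motion"]}

```bash
mkdir -p pics
python3 - <<'E'
from workcell import *
import cv2,numpy as np
ims=[]
for c in("scene","top"):
    im=camera(c); cv2.imwrite(f"pics/{c}0.png",im[...,::-1])
    for t in("stop_top","stop_wing_a","stop_wing_b","stop_box","start_top","pump_box","pellet_pot","flake_pot","reagent_a"):
        print(c,t,[(np.round(d["position"],3).tolist(),round(d["score"],2)) for d in place_of(c,t)][:3])
s=sense();print(s)
E
```

```text
scene stop_top [([0.512, -0.126, 0.099], 0.68), ([0.706, 0.037, -0.001], 0.48)]
scene stop_wing_a [([0.549, -0.116, 0.097], 0.67), ([0.484, -0.136, 0.096], 0.55)]
scene stop_wing_b [([0.549, -0.116, 0.097], 0.67), ([0.484, -0.136, 0.096], 0.55)]
scene stop_box [([0.517, -0.131, -0.002], 0.61)]
scene start_top [([0.531, 0.131, 0.069], 0.62)]
scene pump_box [([0.549, 0.132, -0.0], 0.74), ([0.699, -0.028, -0.0], 0.69)]
scene pellet_pot [([0.396, -0.321, 0.002], 0.94)]
scene flake_pot [([0.366, 0.328, 0.0], 0.67)]
scene reagent_a [([0.707, 0.036, -0.002], 0.67), ([0.531, 0.129, 0.068], 0.54), ([0.481, -0.134, 0.099], 0.37)]
top stop_top [([0.52, -0.131, 0.098], 0.73), ([0.515, -0.129, 0.003], 0.51)]
top stop_wing_a [([0.548, -0.117, 0.092], 0.79), ([0.486, -0.134, 0.097], 0.65)]
top stop_wing_b [([0.548, -0.117, 0.092], 0.79), ([0.486, -0.134, 0.097], 0.65)]
top stop_box [([0.516, -0.132, 0.002], 0.72)]
top start_top [([0.532, 0.125, 0.073], 0.41)]
top pump_box [([0.546, 0.13, 0.002], 0.94)]
top pellet_pot [([0.396, -0.321, -0.002], 0.67)]
top flake_pot [([0.369, 0.325, -0.001], 0.72)]
t
[... 223 characters left out ...]
0e+01, -2.11384958e+00]), 'qd': array([ 0.02041457,  0.03270275, -0.08264617,  0.07550894, -0.09762188,
       -0.0580343 ]), 'joint_torque': array([ 8.12657818e-04, -5.15074861e+01, -3.67733788e+01, -1.18673875e-04,
        5.21147831e-04,  2.21564207e-06]), 'tool_pos': array([ 0.17272383, -0.65252076,  0.24997638]), 'orientation': array([[ 9.66711420e-01,  2.55869166e-01,  2.47104208e-05],
       [ 2.55869167e-01, -9.66711420e-01, -1.21444408e-05],
       [ 2.07804580e-05,  1.80628044e-05, -1.00000000e+00]]), 'contact_force': array([ 0.32596568, -0.4879342 , -1.22938788]), 'wrist_torque': array([-0.01437578,  0.01131324,  0.0247888 ]), 'finger_force': 0.0, 'finger_gap': 1.0017976982697778}
```

View pics/top0.png

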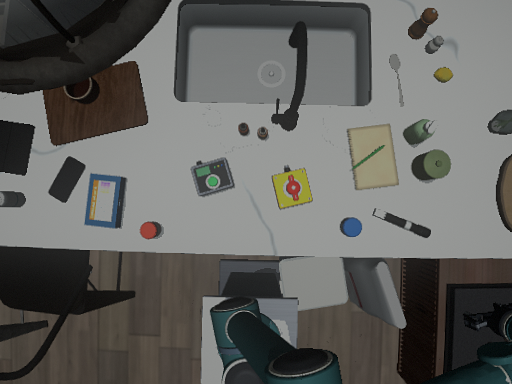

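View pics/scene0.png

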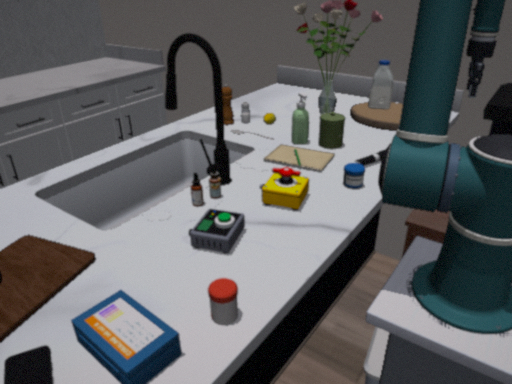

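The scene and top views agree. The stop button is at about (0.516, -0.128) (top px 292,188), with its wings at about 15° to world x, nearly along tool x. The green button is at about (0.531, 0.128) (top px 212,181). The pots and bottles are clear of the path.

Call:
drive_tool(motion=[{"x": 0.02,"y": -0.018,"z": 0.002},{"x": 0.06,"y": -0.054,"z": 0.006},{"x": 0.105,"y": -0.095,"z": 0.012},{"x": 0.15,"y": -0.135,"z": 0.018},{"x": 0.195,"y": -0.176,"z": 0.024},{"x": 0.24,"y": -0.216,"z": 0.03},{"x": 0.285,"y": -0.257,"z": 0.036},{"x": 0.33,"y": -0.297,"z": 0.042},{"x": 0.375,"y": -0.338,"z": 0.05},{"x": 0.42,"y": -0.378,"z": 0.06},{"x": 0.45,"y": -0.406,"z": 0.07},{"x": 0.466,"y": -0.42,"z": 0.08}], jaw=0, newtons=20)

```text
invalid input at $.motion[0]: expected keys x, y, z, turn
```

```bash
cat > look.py <<'E'
from workcell import *
import cv2,numpy as np
def look(n,ts):
    for c in("scene","top"):
        im=camera(c)
        K=get_calibration(c)
        P=np.linalg.inv(K["pose"])
        uv=cv2.projectPoints(np.array([[.516,-.128,.09]]),cv2.Rodrigues(P[:3,:3])[0],P[:3,3],K["K"],np.array(K["dist"]))[0].ravel().astype(int)
        u,v=np.clip(uv,[60,45],[451,338])
        cv2.imwrite(f"pics/{c}{n}.png",cv2.resize(im[v-45:v+45,u-60:u+60,::-1],None,fx=4,fy=4))
        for t in ts: print(c,t,[(np.round(d["position"],3).tolist(),round(d["score"],2)) for d in place_of(c,t)][:3])
    a,b=[cv2.imread(f"pics/{c}{n}.png") for c in("scene","top")]
    cv2.imwrite(f"pics/both{n}.png",cv2.resize(np.hstack([a,b]),(800,300)))
    s=sense();print(s["t"],s["tool_pos"].round(4),s["contact_force"].round(2),s["finger_gap"],s["orientation"][:,0].round(3))
E
python3 -c "
from look import *
look(1,['stop_top','stop_wing_a','start_top'])"
```

```text
scene stop_top [([0.511, -0.126, 0.098], 0.63)]
scene stop_wing_a [([0.55, -0.116, 0.092], 0.64), ([0.482, -0.139, 0.097], 0.48)]
scene start_top [([0.53, 0.129, 0.071], 0.55)]
top stop_top []
top stop_wing_a [([0.483, -0.137, 0.096], 0.78), ([0.549, -0.12, 0.096], 0.51)]
top start_top [([0.532, 0.128, 0.072], 0.56)]
1.4 [ 0.1727 -0.6525  0.25  ] [-0.98 -0.98  0.45] 0.9981301543515967 [0.967 0.256 0.   ]
```

View pics/both1.png

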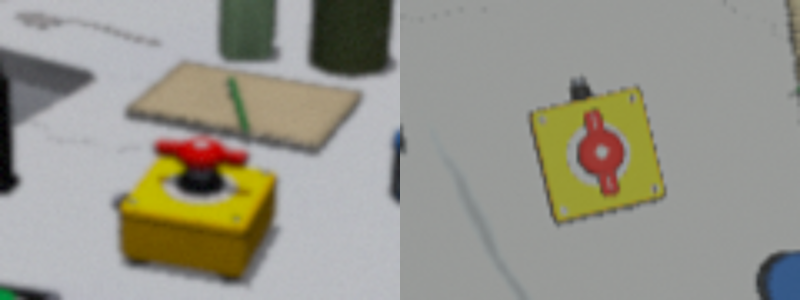

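The move was refused because the turn key was missing, so the arm hasn't moved. The crop shows the button up and its wings lined up with the box at about 15°. The centre estimate of (0.516, -0.128) holds.

Call:
drive_tool(motion=[{"x": 0.02,"y": -0.018,"z": 0.002,"turn": 0},{"x": 0.06,"y": -0.054,"z": 0.006,"turn": 0},{"x": 0.105,"y": -0.095,"z": 0.012,"turn": 0},{"x": 0.15,"y": -0.135,"z": 0.018,"turn": 0},{"x": 0.195,"y": -0.176,"z": 0.024,"turn": 0},{"x": 0.24,"y": -0.216,"z": 0.03,"turn": 0},{"x": 0.285,"y": -0.257,"z": 0.036,"turn": 0},{"x": 0.33,"y": -0.297,"z": 0.042,"turn": 0},{"x": 0.375,"y": -0.338,"z": 0.05,"turn": 0},{"x": 0.42,"y": -0.378,"z": 0.06,"turn": 0},{"x": 0.45,"y": -0.406,"z": 0.07,"turn": 0},{"x": 0.466,"y": -0.42,"z": 0.08,"turn": 0}], jaw=0, newtons=20)

```text
t: 2.9
tool_pos: [0.5169, -0.1251, 0.17]
orientation: [[0.966, 0.258, 0.001], [0.258, -0.966, 0.0], [0.001, 0.0, -1.0]]
contact_force: [0.6, -0.2, 0.5]
finger_gap: 0.005
finger_force: 0.0
```

```bash
python3 -c "
from look import *
look(2,[])"
```

```text
3.0 [ 0.516  -0.1252  0.1689] [ 0.28 -0.89  0.01] -0.003925231945589485 [ 0.966  0.259 -0.001]
```

View pics/both2.png

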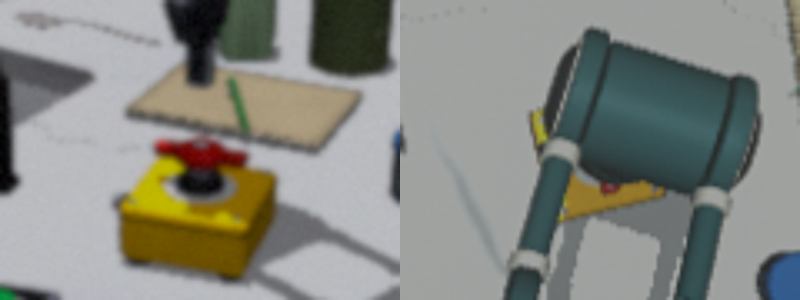

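The closed fingertips are above the red button, about 50 mm clear. Next I press straight down.

Call:
drive_tool(motion=[{"x": 0,"y": 0.002,"z": 0.015,"turn": 0},{"x": 0,"y": 0.002,"z": 0.035,"turn": 0},{"x": 0,"y": 0.002,"z": 0.045,"turn": 0},{"x": 0,"y": 0.002,"z": 0.05,"turn": 0},{"x": 0,"y": 0.002,"z": 0.053,"turn": 0},{"x": 0,"y": 0.002,"z": 0.056,"turn": 0},{"x": 0,"y": 0.002,"z": 0.059,"turn": 0},{"x": 0,"y": 0.002,"z": 0.061,"turn": 0},{"x": 0,"y": 0.002,"z": 0.062,"turn": 0},{"x": 0,"y": 0.002,"z": 0.062,"turn": 0}])

```text
t: 4.25
tool_pos: [0.5167, -0.1294, 0.1083]
orientation: [[0.967, 0.256, 0.001], [0.256, -0.967, -0.0], [0.001, 0.001, -1.0]]
contact_force: [-0.8, -1.4, 2.6]
finger_gap: -0.004
finger_force: 1.3
```

Call:
drive_tool(motion=[{"x": 0,"y": 0,"z": 0.001,"turn": 0},{"x": 0,"y": 0,"z": 0.0015,"turn": 0},{"x": 0,"y": 0,"z": -0.005,"turn": 0},{"x": 0,"y": 0,"z": -0.025,"turn": 0},{"x": 0,"y": 0,"z": -0.05,"turn": 0}])

```text
t: 4.88
tool_pos: [0.515, -0.1285, 0.1573]
orientation: [[0.967, 0.256, -0.003], [0.256, -0.967, 0.001], [-0.003, -0.002, -1.0]]
contact_force: [1.0, 0.1, -1.2]
finger_gap: -0.003
finger_force: 0.0
```

```bash
python3 -c "
from look import *
look(3,['stop_top','stop_wing_a'])"
```

```text
scene stop_top [([0.511, -0.127, 0.091], 0.5)]
scene stop_wing_a [([0.481, -0.136, 0.089], 0.68), ([0.698, -0.029, -0.002], 0.6), ([0.551, -0.118, 0.088], 0.54)]
top stop_top [([0.518, -0.131, 0.092], 0.49)]
top stop_wing_a [([0.478, -0.131, 0.086], 0.37)]
5.175 [ 0.5152 -0.1288  0.1566] [ 1.13 -0.07  0.98] 0.001875143018951243 [ 0.967  0.256 -0.002]
```

View pics/both3.png

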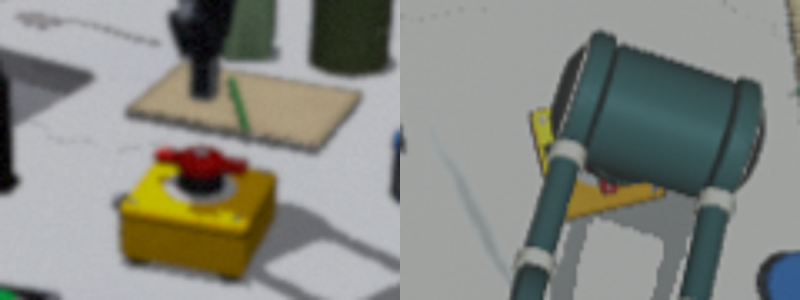

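The red head is latched down: the crown now reads about 91 mm, and it was 98. Next I bring the closed fingers down on the anticlockwise side of the far wing.

Call:
drive_tool(motion=[{"x": 0.017,"y": -0.02,"z": 0.0,"turn": 0},{"x": 0.034,"y": -0.038,"z": 0.01,"turn": 0},{"x": 0.034,"y": -0.038,"z": 0.03,"turn": 0},{"x": 0.034,"y": -0.038,"z": 0.05,"turn": 0},{"x": 0.034,"y": -0.038,"z": 0.062,"turn": 0},{"x": 0.034,"y": -0.038,"z": 0.067,"turn": 0},{"x": 0.034,"y": -0.038,"z": 0.067,"turn": 0}])

```text
t: 6.05
tool_pos: [0.5392, -0.0838, 0.0907]
orientation: [[0.967, 0.256, -0.001], [0.256, -0.967, 0.0], [-0.001, -0.0, -1.0]]
contact_force: [0.6, -0.1, -0.2]
finger_gap: 0.001
finger_force: 0.0
```

Call:
drive_tool(motion=[{"x": 0,"y": 0.008,"z": 0,"turn": 0},{"x": 0,"y": 0.0155,"z": 0,"turn": 0},{"x": 0.0022,"y": 0.0192,"z": 0,"turn": 6},{"x": 0.0039,"y": 0.0231,"z": 0,"turn": 12},{"x": 0.0053,"y": 0.0271,"z": 0,"turn": 18},{"x": 0.0062,"y": 0.0313,"z": 0,"turn": 24},{"x": 0.0067,"y": 0.0355,"z": 0,"turn": 30},{"x": 0.0067,"y": 0.0398,"z": 0,"turn": 36},{"x": 0.0063,"y": 0.044,"z": 0,"turn": 42},{"x": 0.0055,"y": 0.0482,"z": 0,"turn": 48},{"x": 0.0055,"y": 0.0482,"z": 0,"turn": 48},{"x": 0.0055,"y": 0.0482,"z": 0,"turn": 48}])

```text
t: 7.55
tool_pos: [0.5576, -0.1291, 0.0915]
orientation: [[0.838, -0.546, 0.001], [-0.546, -0.838, -0.0], [0.001, -0.001, -1.0]]
contact_force: [1.2, 1.4, 1.9]
finger_gap: 0.0
finger_force: 0.8
```

```bash
python3 -c "
from look import *
look(4,['stop_top','stop_wing_a'])"
```

```text
scene stop_top [([0.512, -0.127, 0.098], 0.72)]
scene stop_wing_a [([0.489, -0.11, 0.096], 0.74), ([0.542, -0.145, 0.094], 0.47), ([0.535, 0.131, 0.071], 0.36)]
top stop_top [([0.516, -0.133, 0.098], 0.61)]
top stop_wing_a [([0.543, -0.143, 0.096], 0.62), ([0.487, -0.112, 0.093], 0.52)]
7.85 [ 0.5576 -0.129   0.0913] [2.17 1.15 1.81] -0.0008871812143090088 [ 0.837 -0.547  0.001]
```

View pics/both4.png

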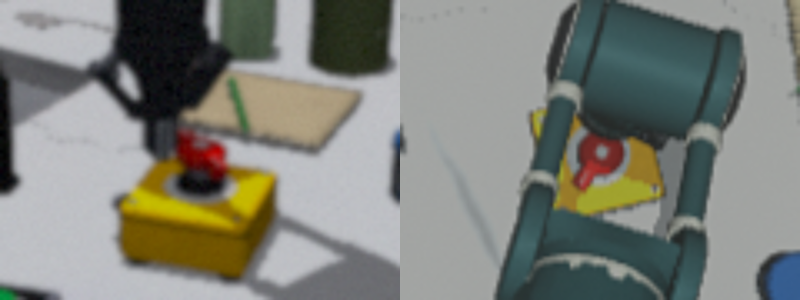

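The crown reads 98 mm, so the button popped up with the wing turned. I go back along the arc so it can turn back, then move off and lift.

Call:
drive_tool(motion=[{"x": -0.002,"y": -0.0029,"z": 0,"turn": -5},{"x": -0.0044,"y": -0.0056,"z": 0,"turn": -10},{"x": -0.0097,"y": -0.0102,"z": 0,"turn": -20},{"x": -0.0158,"y": -0.014,"z": 0,"turn": -30},{"x": -0.0224,"y": -0.0166,"z": 0,"turn": -40},{"x": -0.028,"y": -0.0178,"z": 0,"turn": -48},{"x": -0.0395,"y": -0.0282,"z": 0,"turn": -48},{"x": -0.0395,"y": -0.0282,"z": -0.005,"turn": -48},{"x": -0.0395,"y": -0.0282,"z": -0.025,"turn": -48},{"x": -0.0395,"y": -0.0282,"z": -0.05,"turn": -48},{"x": -0.0395,"y": -0.0282,"z": -0.07,"turn": -48}])

```text
t: 9.22
tool_pos: [0.5398, -0.0839, 0.1624]
orientation: [[0.967, 0.255, 0.001], [0.255, -0.967, -0.001], [0.001, 0.001, -1.0]]
contact_force: [0.7, -0.5, -0.1]
finger_gap: 0.0
finger_force: 0.0
```

```bash
python3 -c "
from look import *
look(5,['stop_top','stop_wing_a','start_top'])"
```

```text
scene stop_top [([0.515, -0.13, 0.096], 0.69), ([0.535, 0.132, 0.068], 0.44)]
scene stop_wing_a [([0.485, -0.138, 0.098], 0.75), ([0.55, -0.121, 0.094], 0.5)]
scene start_top [([0.531, 0.129, 0.071], 0.68), ([0.394, -0.32, -0.003], 0.56)]
top stop_top [([0.518, -0.133, 0.098], 0.54)]
top stop_wing_a [([0.483, -0.135, 0.093], 0.63), ([0.515, -0.128, 0.003], 0.45)]
top start_top []
9.625 [ 0.5385 -0.0836  0.1596] [0.83 0.53 0.05] 0.002299134717192609 [ 0.967  0.256 -0.002]
```

View pics/both5.png

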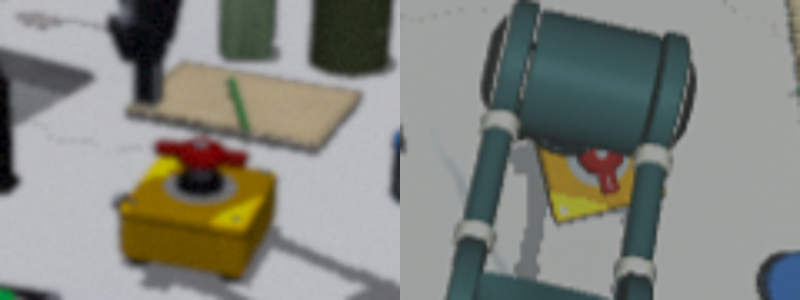

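The red button is up and turned back, with the wings at 15° again. Next is the green button.

Call:
drive_tool(motion=[{"x": 0.005,"y": -0.02,"z": 0,"turn": 0},{"x": 0.014,"y": -0.06,"z": 0,"turn": 0},{"x": 0.023,"y": -0.1,"z": 0,"turn": 0},{"x": 0.032,"y": -0.14,"z": 0,"turn": 0},{"x": 0.041,"y": -0.18,"z": 0.01,"turn": 0},{"x": 0.047,"y": -0.208,"z": 0.03,"turn": 0},{"x": 0.047,"y": -0.208,"z": 0.05,"turn": 0},{"x": 0.047,"y": -0.208,"z": 0.062,"turn": 0},{"x": 0.047,"y": -0.208,"z": 0.067,"turn": 0},{"x": 0.047,"y": -0.208,"z": 0.067,"turn": 0}])

```text
t: 10.88
tool_pos: [0.5316, 0.1292, 0.0939]
orientation: [[0.967, 0.255, -0.0], [0.255, -0.967, -0.0], [-0.0, -0.0, -1.0]]
contact_force: [-0.2, -0.4, -0.3]
finger_gap: -0.001
finger_force: 0.0
```

```bash
sed -i 's/.516,-.128,.09\]/.5315,.129,.07]/' look.py; python3 -c "
from look import *
look(6,[])"
```

```text
10.975 [0.5322 0.1292 0.0947] [-1.1   0.08 -0.42] 0.0011695759201631939 [0.967 0.255 0.001]
```

View pics/both6.png

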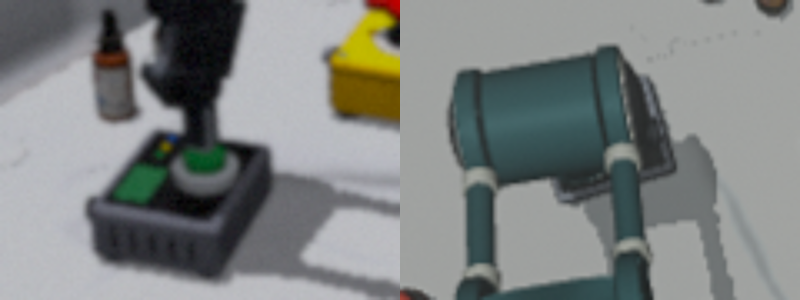

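The closed fingertips are centred just above the green button (crop px 205,155), and the button stands well proud of its white housing. I press in small steps.

Call:
drive_tool(motion=[{"x": 0,"y": 0,"z": 0.003,"turn": 0},{"x": 0,"y": 0,"z": 0.005,"turn": 0},{"x": 0,"y": 0,"z": 0.007,"turn": 0},{"x": 0,"y": 0,"z": 0.009,"turn": 0},{"x": 0,"y": 0,"z": 0.01,"turn": 0},{"x": 0,"y": 0,"z": 0.01,"turn": 0}])

```text
t: 11.72
tool_pos: [0.5319, 0.1293, 0.0842]
orientation: [[0.967, 0.256, 0.001], [0.256, -0.967, -0.0], [0.001, 0.0, -1.0]]
contact_force: [-0.4, -1.9, 3.6]
finger_gap: 0.004
finger_force: 1.7
```

Contact is at about 3.6 N. I press on until the force rises at the stop.

Call:
drive_tool(motion=[{"x": 0,"y": 0,"z": 0.001,"turn": 0},{"x": 0,"y": 0,"z": 0.002,"turn": 0},{"x": 0,"y": 0,"z": 0.002,"turn": 0}])

```text
t: 12.1
tool_pos: [0.5319, 0.1293, 0.0831]
orientation: [[0.967, 0.256, 0.0], [0.256, -0.967, -0.0], [0.0, 0.0, -1.0]]
contact_force: [-2.2, -1.8, 10.2]
finger_gap: -0.001
finger_force: 5.0
```

Call:
drive_tool(motion=[{"x": 0,"y": 0,"z": 0.001,"turn": 0},{"x": 0,"y": 0,"z": 0.001,"turn": 0}])

```text
t: 12.35
tool_pos: [0.532, 0.1293, 0.083]
orientation: [[0.967, 0.256, 0.0], [0.256, -0.967, -0.0], [0.0, 0.0, -1.0]]
contact_force: [-4.9, -1.7, 15.2]
finger_gap: -0.003
finger_force: 7.8
```

It's at its hard stop: 15 N with no further travel. I let go and retreat.

Call:
drive_tool(motion=[{"x": 0,"y": 0,"z": -0.005,"turn": 0},{"x": 0,"y": 0,"z": -0.02,"turn": 0},{"x": 0,"y": 0,"z": -0.05,"turn": 0},{"x": 0,"y": 0,"z": -0.085,"turn": 0},{"x": 0,"y": 0,"z": -0.1,"turn": 0},{"x": 0,"y": 0,"z": -0.1,"turn": 0},{"x": 0,"y": 0,"z": -0.1,"turn": 0}])

```text
t: 13.22
tool_pos: [0.5305, 0.1292, 0.1794]
orientation: [[0.967, 0.256, -0.003], [0.256, -0.967, -0.0], [-0.003, -0.0, -1.0]]
contact_force: [0.5, -1.4, -0.7]
finger_gap: -0.003
finger_force: 0.0
```

```bash
python3 -c "
from look import *
look(7,['stop_top','stop_wing_a','start_top','pellet_pot','flake_pot','reagent_a'])"
```

```text
scene stop_top [([0.514, -0.127, 0.097], 0.74), ([0.366, 0.328, 0.003], 0.52)]
scene stop_wing_a [([0.546, -0.119, 0.095], 0.66), ([0.367, 0.328, 0.0], 0.17)]
scene start_top [([0.532, 0.13, 0.071], 0.53)]
scene pellet_pot [([0.399, -0.322, -0.001], 0.8), ([0.516, -0.128, -0.001], 0.23)]
scene flake_pot [([0.366, 0.332, 0.002], 0.77)]
scene reagent_a [([0.512, -0.127, 0.1], 0.69), ([0.711, 0.036, -0.004], 0.64), ([0.7, -0.028, -0.005], 0.48)]
top stop_top [([0.696, -0.034, -0.005], 0.64), ([0.516, -0.131, 0.1], 0.52)]
top stop_wing_a [([0.544, -0.118, 0.089], 0.61), ([0.486, -0.133, 0.092], 0.58)]
top start_top []
top pellet_pot [([0.395, -0.319, -0.002], 0.87)]
top flake_pot [([0.367, 0.329, 0.001], 0.66)]
top reagent_a [([0.694, -0.031, -0.001], 0.56)]
13.925 [0.5317 0.1294 0.1811] [-0.19  0.37  0.67] 0.0031061020915190574 [0.967 0.256 0.   ]
```

View pics/both7.png

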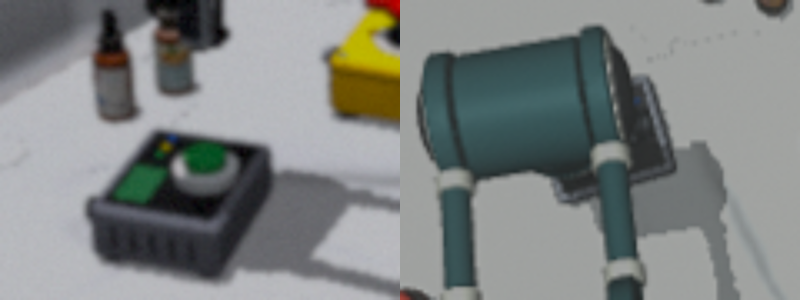

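The green button is out again, the red one is up, the pots and bottles haven't moved, and the arm is clear.

```bash
python3 -c "
from workcell import *
print(finish_job())"
```

```text
the job is handed in; nothing more can be done
None
```

The job is handed in at about 14 s: the red stop was latched down, turned clockwise until it popped up and turned back, then the green start button was pressed fully in and released, with the pots and bottles left in place.

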